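# Swap the dust cap of a tube mixer for its tube carousel

### The job

Get the tube mixer ready for use: lift the yellow dust cap off its spindle and stand it in the small steel tray, mouth down and flat on the tray's floor. Then fetch the blue tube carousel by its hub, slide it down the spindle and press it past the sprung balls until it clicks in fully home on the shoulder, easing it down rather than ramming it. Leave the two bottles and the specimen cup where they stand.

Things in the scene. Friction and masses are not known exactly. Their poses are not given: they have to be found in the camera images.
- mixer: bench tube mixer, a fixed white rounded housing 108 (its x) x 124 (its y) x 48 mm high, control panel with dial on its -x face; origin at the centre of its underside on the bench, z up. Its upright steel spindle stands at x = +12 mm, y = 0 of this frame. It may stand left or right on the bench, turned by up to 0.45 rad.
- spindle_foot (a point): point on the spindle's axis on top of the dark round shoulder (48 mm in diameter, 54 mm above the bench) on which the carousel must finally sit; axes as the mixer's. Once the hub has passed, the two brass balls snap out again just above it and hold it down.
- detent_left (a joint): how far the sprung brass ball on the mixer's +y side of the spindle (centre 50 mm above the shoulder) is pushed in, m: 0 = fully out, to 0.005. Its spring presses outward with 4.5 N at rest, 7.5 N when pushed in flush with the bore. Driving a sleeve over both balls takes 5 to 10 N downward, so the carousel does not drop over them by its own weight; at the end it snaps down.
- detent_right (a joint): the same for the ball on the mixer's -y side of the spindle, m: 0 = fully out, up to 0.005
- cap_center (a point): centre, half-way up, of the loose yellow dust cap; its z axis runs along the cap, up when it is mouth down. Plain round cap 44 mm in diameter, 80 mm high, wall 5 mm, open below, 60 g. At the start it stands mouth down over the spindle on the shoulder, free of the balls, and must be lifted more than 70 mm to come clear.
- tray_in (a point): centre of the inner floor of the small fixed steel tray, 4 mm above the bench; the tray is 82 mm square outside, 74 mm inside, its rim 16 mm above the bench; axes along its sides, z up.
- carousel_center (a point): point on the axis of the loose blue carousel, half-way up its hub; z up. Hub 34 mm in diameter, 44 mm high, 18 mm through bore; round its foot a flat disc 84 mm in diameter, 6 mm thick, underside level with the hub's (22 mm below this point); so only the upper 38 mm can be gripped. About 140 g. Stands flat on the bench, oil bottle and specimen cup close beside it.
- carousel_bottom (a point): centre of the bore at the carousel's underside, 22 mm below carousel_center
- oil_bottle_center (a point): centre, half-way up, of a small bottle with white cap, 24 mm in diameter, 55 mm high, standing on the bench close to the carousel; not to be disturbed
- specimen_cup_2_center (a point): centre, half-way up, of a specimen cup with orange lid, 52 mm in diameter, 56 mm high, standing on the bench close to the carousel; not to be disturbed
- amber_bottle_center (a point): centre, half-way up, of an amber bottle with red cap, 31 mm in diameter, 78 mm high, standing on the bench behind the mixer; not to be disturbed
- spindle_tip (a point): top of the spindle, a steel rod 16 mm in diameter rising 68 mm above the shoulder; its last 10 mm taper to 7 mm in diameter. 18 mm below this tip two brass balls 12 mm in diameter stick out 3 mm from its sides.
There are look-alikes about, which are no part of the job. Of the things shaped like the part that bears carousel_center, the blue one is meant.

How it is judged:
By the outcome, as a careful person would: the job done as asked, in the order asked, and still so for the second after the job is handed in, with the robot touching nothing.
It also fails if it takes over 64 s, if anything falls off the work surface, if the arm or the gripper's body presses on something with over 40 N, if the wrist force passes 120 N, or if a joint passes its speed limit or range.

### The arm

A 6-joint arm with a two-finger parallel gripper is mounted at the origin on a cart in front of the work surface, level with it; the furniture and walls round the work are solid. World frame = base frame: x ahead of the robot, y to its left, z up, the work surface at z = 0. Lengths are in m, angles in rad, forces in N, time in s.
With the tool pointing down it reaches from about 0.35 to 0.975 m from the base axis. Payload 4.9 kg.
Tool frame: the origin (TCP) lies at the very end of the fingers, on their centre line; the grasp point (between the pads) lies ctrl.grip_point_offset behind it (ctrl.grip_point_offset is the distance from the TCP to the grasp point, in m); z points along the fingers, y is the direction in which the jaws open and shut (so a half turn about z gives the same grasp; the last joint's range is limited). The gripper opens to 85 mm and grips with 20 to 120 N. Pads are 22 mm wide; open, the fingers measure 114 mm over their backs; the gripper's body (76 mm by 85 mm) begins 54 mm behind the grasp point. The pads swing forward as they close: fully open they stand 13 mm farther back than shut.
Start: joints at [1.038, 0.053, 1.613, -0, 1.476, -0.119], TCP at [0.251, 0.572, 0.231] pointing down, gripper open.
Joint ranges: [-3.01, 3.01], [-1.01, 2.22], [0.06, 2.58], [-1.02, 4.17], [0.09, 2.62], [-3.14, 3.14]. Speed limits (rad/s): [2.57, 2.57, 3.14, 3.14, 3.14, 3.14].

### API

Orientations are given as a rotation vector (axis times angle).
In Python, from station import ctrl gives the robot as it stands. The module is installed in compiled form; this text tells all that it offers.
- The arm moves only by the shell command python3 -m creep 'ROWS' [FORCE]. ROWS is JSON, a list of rows, each a list of 5 numbers: the closure in counts, from 0 (fully open) to 255 (shut), then the shift along the tool's x, y, z in mm, then the turn about the tool's z in rad. A call has 1 to 12 rows; each row is the pose to reach, as a shift and turn from the pose commanded when the call began, along the tool's axes at that moment; what a row does not reach only later rows make up. A row lasts 1/12 s, in which the tool goes at most 41.7 mm and 7.16 degrees, less where a joint would pass 70% of its speed; a pose out of reach is approached as far as the arm can. A call with a gripper value outside its range is refused whole. The fingers move at their own pace and stop on an object; FORCE is the grip in N (left out, the last holds). Time passes only in rows, so rows that repeat a pose let the fingers close. It gives the time, the measured TCP pose, the force and the opening at its end, in the units of the state.
- ctrl.get_obs(): the state, without advancing time (a new reading comes with each control period).
- ctrl.get_image(name): name is "scene" or "side" or "wrist"; returns the picture (420x560x3 uint8, red, green, blue); there is no depth.
- ctrl.calibration(name): a dict with "fx", "fy", "cx", "cy" (pixels), "k1" (the pictures are not rectified: a ray, as slopes to the right and down, at radius r is drawn at 1 + k1 r^2 times it, then the intrinsics apply), "R" (3x3) and "t" (3): a world point X has camera coordinates R X + t. Camera axes: x right, y down, z forward; pixel columns grow to the right and rows downward; lengths in m; the calibration is good to about 2 mm. A picture is of the moment at which its call begins: read the wrist's pose just before it. calibration takes no time and is no camera call; for the wrist camera it gives the pose at the moment of the call.
- ctrl.finish_job(): hands the job in, once; it reports no verdict.
Trained networks look in the newest picture that a camera, given by its name, has taken for a name from the list of things; names that differ only in an ending like _2 or _b are one class to them, and where a whole thing is asked for, a point or a joint stands for the part that bears it (a point fixed in the world has none). Each returns a list of dicts, best first, with "conf" (0 to 1); they miss things now and then, are a little off and sometimes report something else, mostly with a low value. They report only what shows in the picture. A call takes as long as a camera call. They do not tell look-alikes from the thing itself.
- ctrl.boxes_of(camera, label): "rect" ([left, top, width, height] in pixels, round what is visible of it).
- ctrl.outline_of(camera, label): "mask" (420x560 bool, what is visible of it) and "rect" ([left, top, width, height] in pixels, round what is visible of it).
The state is a dict: "t": time; "q": joint angles; "dq": joint speeds; "effort": joint torques, N m; "tool_pos": TCP position; "tool_rot": TCP orientation; "contact_force": force on the tool from outside, world axes, zero at the start; "wrist_torque": the same for the moment, N m; "opening": finger opening in m.
Only numpy, scipy, OpenCV 4.12 (cv2) and the standard library are available. Lean on these libraries where they do the work, as an engineer would, in place of code of your own. Each camera call takes 0.05 s, during which the arm holds its last target. There are 200 camera calls.

## Working session

There is one attempt and no reset: what is moved stays moved. The work goes in short steps, Python scripts to look and compute and a shell command to move; the robot and the scene stay as the last step left them, time stands still between calls to the robot, and variables do not carry over. Pictures are saved under pics/ and viewed, about 8 in all and at most 12, crops included, and the job is handed in when it is done.

```bash
mkdir -p pics; python3 - <<'E'
from station import ctrl
import cv2,numpy as np
o=ctrl.get_obs();print(o,ctrl.grip_point_offset)
ims=[]
for c in("scene","side"):
    im=ctrl.get_image(c);ims.append(im);k=ctrl.calibration(c);print(c,{a:np.round(b,4).tolist() for a,b in k.items()})
    cv2.imwrite(f"pics/{c}0.png",im[:,:,::-1])
    for l in("mixer","cap_center","carousel_center","oil_bottle_center","specimen_cup_2_center","amber_bottle_center"):
        print(c,l,[(round(d["conf"],2),np.round(d["rect"]).tolist()) for d in ctrl.boxes_of(c,l)][:4])
E
```

```text
{'t': 0.0, 'q': array([ 1.03798139e+00,  5.33320914e-02,  1.61429691e+00, -3.59229721e-06,
        1.47601059e+00, -1.18983747e-01]), 'dq': array([-5.54704343e-04, -8.78556396e-05, -1.02359642e-03,  1.88760667e-04,
        9.11989833e-04,  1.72652894e-03]), 'effort': array([ 6.75354386e-04, -3.93685591e+01, -3.70174205e+01, -5.75154695e-05,
        7.11604502e-03,  9.04039979e-06]), 'tool_pos': array([0.25099543, 0.57170161, 0.23007664]), 'tool_rot': array([-6.45281156e-01, -3.07394069e+00,  3.04724919e-03]), 'contact_force': array([ 0.86686855,  0.26988926, -0.46543635]), 'wrist_torque': array([-0.0106493 , -0.04412695,  0.04477105]), 'opening': 0.08513355166043386} 0.0187
scene {'fx': 381.4905, 'fy': 381.4905, 'cx': 277.5044, 'cy': 212.8705, 'k1': -0.0428, 'R': [[-0.6371, -0.7707, -0.0115], [-0.3447, 0.2982, -0.8901], [0.6895, -0.5631, -0.4556]], 't': [0.5076, 0.1888, 0.681]}
scene mixer [(0.7, [340.0, 190.0, 58.0, 36.0])]
scene cap_center [(0.97, [358.0, 167.0, 22.0, 32.0])]
scene carousel_center [(0.92, [310.0, 187.0, 28.0, 22.0]), (0.89, [204.0, 253.0, 40.0, 30.0]), (0.74, [112.
[... 167 characters left out ...]
8.0, 34.0, 34.0])]
scene amber_bottle_center [(0.6, [353.0, 177.0, 6.0, 14.0])]
side {'fx': 520.3381, 'fy': 520.3381, 'cx': 276.3001, 'cy': 212.7221, 'k1': 0.025, 'R': [[0.9954, -0.0959, -0.0015], [-0.0359, -0.3581, -0.933], [0.0889, 0.9288, -0.3599]], 't': [-0.4986, 0.1934, 0.9085]}
side mixer [(0.92, [234.0, 288.0, 70.0, 65.0])]
side cap_center [(0.95, [264.0, 254.0, 28.0, 55.0])]
side carousel_center [(0.87, [250.0, 186.0, 20.0, 25.0]), (0.7, [248.0, 213.0, 33.0, 22.0]), (0.62, [330.0, 290.0, 46.0, 38.0])]
side oil_bottle_center [(0.68, [269.0, 203.0, 10.0, 16.0])]
side specimen_cup_2_center [(0.69, [222.0, 199.0, 22.0, 31.0])]
side amber_bottle_center [(0.74, [224.0, 200.0, 19.0, 28.0])]
```

View pics/scene0.png

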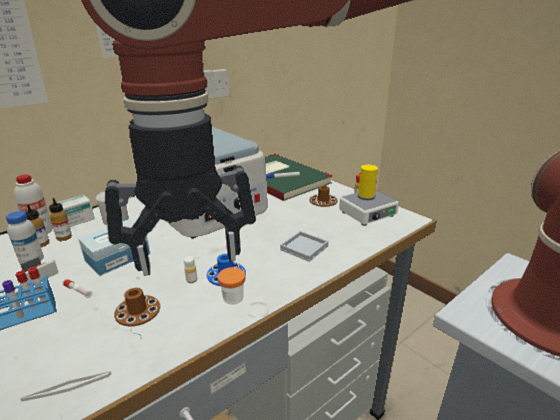

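View pics/side0.png

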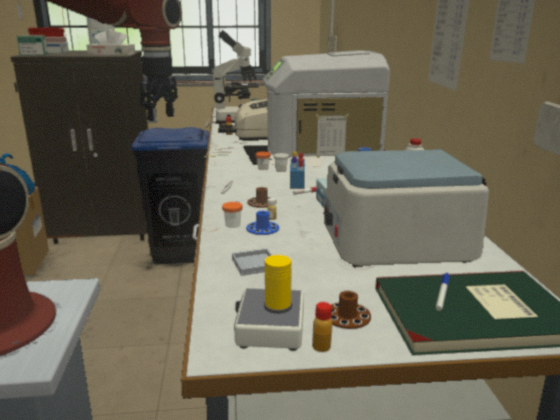

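The scene view shows the blue carousel at (227,268), with the oil bottle at (190,270), the cup at (232,286), the tray at (304,245) and the yellow cap at (369,182). The brown hubs are the look-alikes. In the side view the amber bottle is at (322,326), by the mixer.

```bash
cat > h.py <<'E'
import numpy as np,cv2
from scipy.optimize import least_squares
from scipy.spatial.transform import Rotation as Rn
from station import ctrl
def proj(k,X):
    c=np.atleast_2d(X)@np.array(k["R"]).T+k["t"]; s=c[:,:2]/c[:,2:]
    s=s*(1+k["k1"]*(s**2).sum(1,keepdims=True))
    return s*[k["fx"],k["fy"]]+[k["cx"],k["cy"]]
def ray(k,uv):
    d=(np.array(uv,float)-[k["cx"],k["cy"]])/[k["fx"],k["fy"]]; s=d.copy()
    for _ in range(8): s=d/(1+k["k1"]*(s**2).sum())
    R=np.array(k["R"]); return -R.T@k["t"],R.T@np.array([s[0],s[1],1])
def onz(k,uv,z):
    o,d=ray(k,uv); return o+d*(z-o[2])/d[2]
a=np.linspace(0,2*np.pi,60)
def cyl(p,z0,z1,r): return np.array([[p[0]+r*np.cos(t),p[1]+r*np.sin(t),z] for z in(z0,z1) for t in a])
def rect(uv): return np.r_[uv.min(0),uv.max(0)]
def fit(parts,obs,x0):
    """parts: list of (z0,z1,r); obs: list of (k,[l,t,w,h],edge weights)"""
    def f(p): return np.concatenate([(rect(proj(k,np.vstack([cyl(p,*q) for q in parts])))-[b[0],b[1],b[0]+b[2],b[1]+b[3]])*w for k,b,w in obs])
    s=least_squares(f,x0,loss="soft_l1"); return s.x,np.round(s.fun,1)
def colour(im,lo,hi,roi=None):
    m=cv2.inRange(cv2.cvtColor(im,cv2.COLOR_RGB2HSV),lo,hi)
    if roi is not None:
        z=np.zeros_like(m);l,t,w,h=roi;z[t:t+h,l:l+w]=m[t:t+h,l:l+w];m=z
    n,L,s,c=cv2.connectedComponentsWithStats(m); i=1+np.argmax(s[1:,4]); return s[i,:4],c[i]
def tool(delta):
    """world shift (m) -> tool axes mm"""
    return np.round(Rn.from_rotvec(ctrl.get_obs()["tool_rot"]).inv().apply(delta)*1000,1)
E
python3 - <<'E'
from h import *
S,D=ctrl.calibration("scene"),ctrl.calibration("side"); W=np.ones(4)
iS,iD=[cv2.imread(f"pics/{c}0.png")[:,:,::-1] for c in("scene","side")]
ys,_=colour(iS,(22,150,80),(35,255,255),(340,150,60,60)); yd,_=colour(iD,(22,150,80),(35,255,255),(250,240,60,90))
bs,_=colour(iS,(100,120,50),(125,255,255),(200,245,50,50)); bd,_=colour(iD,(100,120,50),(125,255,255),(240,200,50,40))
print(ys,yd,bs,bd)
print("cap",fit([(.054,.134,.022)],[(S,ys,W),(D,yd,W)],[.5,-.4]))
print("car",fit([(0,.006,.042),(.006,.044,.017)],[(S,bs,[1,1,0,0]),(D,bd,W)],[.5,0]))
for n,h,r,s,d in(("oil",.055,.012,[182,255,15,29],[269,203,10,16]),("cup",.056,.026,[214,268,34,34],[222,199,22,31]),("amber",.078,.0155,[353,177,6,14],[313,303,19,47])):
    print(n,fit([(0,h,r)],[(S,s,[1,1,1,1] if n!="amber" else W*0),(D,d,W)],[.5,0]))
print("tray",onz(S,(304,244),.012),onz(D,(254,261),.012))
def z(im,l,t,w,h): return cv2.resize(im[t:t+h,l:l+w],(400,300),interpolation=cv2.INTER_CUBIC)
cv2.imwrite("pics/c.png",np.vstack([np.hstack([z(iS,340,160,80,60),z(iD,220,285,100,75)]),np.hstack([z(iS,264,220,80,60),z(iD,220,240,80,60)])])[:,:,::-1])
E
```

```text
[359 165  19  33] [265 255  26  55] [207 254  28  32] [247 211  32  23]
cap (array([ 0.49700371, -0.07027894]), array([-0.1, -1.5,  0.5, -0.6, -0.7, -1.3,  0.6, -0. ]))
car (array([0.50292218, 0.38296715]), array([-0.3, -2. ,  0. , -0. , -1.3, -1.8,  0.2,  0.6]))
oil (array([0.536189  , 0.45070713]), array([-0.2, -1.3, -0.2, -1.6, -0.5, -6.6, -1.2,  0.2]))
cup (array([0.43090471, 0.41515976]), array([ 3.3, -2.5, -1.6,  3.7,  0.5,  1.1, -0.3, -1.9]))
amber (array([ 0.5634142 , -0.11926774]), array([-0. , -0. ,  0. ,  0. , -1. , -4.4,  0.9,  1.2]))
tray [0.46967931 0.18976195 0.012     ] [0.47005874 0.17458709 0.012     ]
```

View pics/c.png

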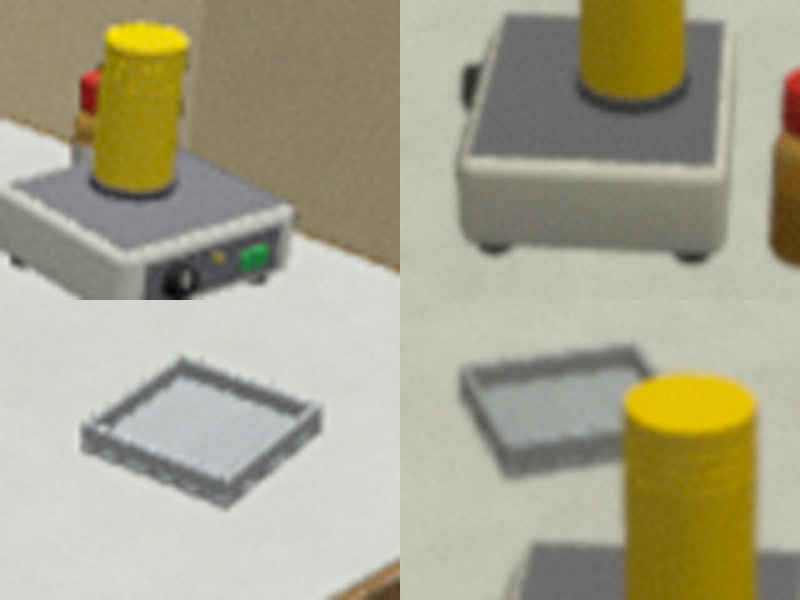

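```bash
python3 - <<'E'
from h import *
S=ctrl.calibration("scene")
C=[onz(S,p,.016) for p in((300.4,231.6),(328.4,240.8),(309.6,256.8),(280.4,246))]
print(np.round(C,3),np.mean(C,0),[np.linalg.norm(C[i]-C[i-1]).round(3) for i in range(4)])
p=ctrl.get_obs()["tool_pos"]; print(tool(np.array([.44,.187,.29])-p))
k=ctrl.calibration("wrist");R=np.array(k["R"]);o=-R.T@k["t"];print(tool(o-p),R@Rn.from_rotvec(ctrl.get_obs()["tool_rot"]).as_matrix(),k["fx"])
E
```

```text
[[0.513 0.162 0.016]
 [0.438 0.141 0.016]
 [0.418 0.221 0.016]
 [0.494 0.241 0.016]] [0.46575593 0.19131819 0.016     ] [np.float64(0.082), np.float64(0.078), np.float64(0.083), np.float64(0.079)]
[-327.7 -276.9  -58.7]
[  67.1   -0.9 -141.9] [[-1.01411183e-03  9.99999413e-01 -3.82463559e-04]
 [-9.63656112e-01 -1.07942841e-03 -2.67143656e-01]
 [-2.67143911e-01  9.76498049e-05  9.63656641e-01]] 296.2403397995221
```

```bash
python3 -m creep '[[0,-320,-270,-60,0],[0,-320,-270,-60,0],[0,-320,-270,-60,0],[0,-320,-270,-60,0],[0,-320,-270,-60,0],[0,-320,-270,-60,0],[0,-320,-270,-60,0],[0,-320,-270,-60,0],[0,-320,-270,-60,0],[0,-320,-270,-60,0],[0,-320,-270,-60,0],[0,-320,-270,-60,0]]' 25; python3 - <<'E'
from h import *
k=ctrl.calibration("wrist");im=ctrl.get_image("wrist");cv2.imwrite("pics/w1.png",im[:,:,::-1])
np.save("w1.npy",k,allow_pickle=True)
print(ctrl.get_obs()["tool_pos"],proj(k,[[.466,.191,.016],[.497,-.07,.134]]),tool(np.array([.497,-.07,.26])-ctrl.get_obs()["tool_pos"]))
E
```

```text
t: 1.7
tool_pos: [0.4369, 0.1945, 0.2921]
tool_rot: [0.652, 3.072, 0.001]
contact_force: [0.4, -0.2, 0.3]
opening: 0.0854
[0.4360343  0.19585406 0.29152928] [[289.09013871 195.25470413]
 [103.9445174  325.90893055]] [-163.2 -218.5   31.4]
```

View pics/w1.png

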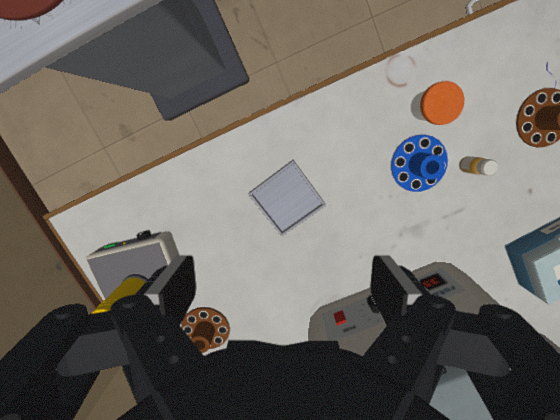

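The wrist view shows the tray corners at (249,193), (294,160), (326,203) and (282,235), the blue carousel around (419,163), the oil bottle at (480,166) and the cup at (442,103).

```bash
python3 -m creep '[[0,-130,-220,20,0],[0,-130,-220,20,0],[0,-130,-220,20,0],[0,-130,-220,20,0],[0,-130,-220,20,0],[0,-130,-220,20,0],[0,-130,-220,20,0],[0,-130,-220,20,0],[0,-130,-220,20,0]]'; python3 - <<'E'
from h import *
k=np.load("w1.npy",allow_pickle=True).item(); im=cv2.imread("pics/w1.png")[:,:,::-1]
C=[onz(k,p,.016) for p in((249,193),(294,160),(326,203),(282,235))];print("tray",np.mean(C,0),np.round(C,3).tolist())
b,_=colour(im,(100,120,50),(125,255,255),(380,120,80,80));print(b,"car",fit([(0,.006,.042),(.006,.044,.017)],[(k,b,np.ones(4))],[.5,.38]))
print("cup lid",onz(k,(442,103),.056),"oil top",onz(k,(490,167),.055))
k=ctrl.calibration("wrist");im=ctrl.get_image("wrist");cv2.imwrite("pics/w2.png",im[:,:,::-1]);o=ctrl.get_obs()
b,c=colour(im,(22,150,80),(35,255,255));f=fit([(.054,.134,.022)],[(k,b,np.ones(4))],[.497,-.07]);print(b,f)
t=np.r_[f[0],.134-.039];print(o["tool_pos"],tool(t-o["tool_pos"]))
E
```

```text
t: 2.5
tool_pos: [0.4663, -0.0558, 0.2709]
tool_rot: [-0.643, -3.074, -0.002]
contact_force: [0.2, 0.6, 0.7]
opening: 0.0851
tray [0.46948354 0.18734099 0.016     ] [[0.439, 0.14, 0.016], [0.422, 0.218, 0.016], [0.499, 0.235, 0.016], [0.518, 0.157, 0.016]]
[391 135  57  57] car (array([0.50356318, 0.38322098]), array([-0.7, -0.4,  0.8,  0.5]))
cup lid [0.42739765 0.41173784 0.056     ] oil top [0.52956737 0.44900583 0.055     ]
[263 194  43  57] (array([ 0.49693071, -0.06809826]), array([-0.5, -1.1,  0.6,  0.9]))
[ 0.46636148 -0.05537377  0.27117047] [-33.2   0.4 176.1]
```

View pics/w2.png

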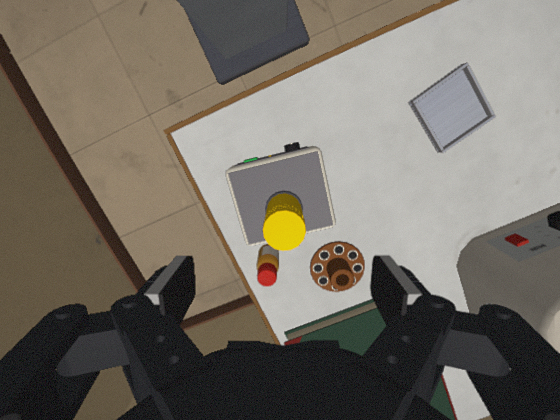

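The wrist view has the cap top at (285,230), the amber bottle at (268,270) and the brown look-alike at (340,268). The fits agree with each other, so I'm descending and gripping.

```bash
python3 -m creep '[[0,-33,0.5,30,0],[0,-33,0.5,60,0],[0,-33,0.5,95,0],[0,-33,0.5,130,0],[0,-33,0.5,155,0],[0,-33,0.5,174,0],[0,-33,0.5,174,0],[0,-33,0.5,174,0]]' 30 && python3 -m creep '[[255,0,0,0,0],[255,0,0,0,0],[255,0,0,0,0],[255,0,0,0,0],[255,0,0,0,0],[255,0,0,0,0],[255,0,0,0,0],[255,0,0,0,0],[255,0,0,0,0],[255,0,0,0,0]]' 30
```

```text
t: 3.22
tool_pos: [0.4962, -0.068, 0.0967]
tool_rot: [-0.64, -3.073, -0.001]
contact_force: [-0.7, 0.0, -0.2]
opening: 0.0851
t: 4.05
tool_pos: [0.498, -0.0704, 0.0993]
tool_rot: [0.645, 3.071, 0.001]
contact_force: [-0.3, 1.3, 6.0]
opening: 0.0437
```

```bash
python3 -m creep '[[255,0,0,-8,0],[255,0,0,-25,0],[255,0,0,-50,0],[255,0,0,-75,0],[255,0,0,-92,0],[255,0,0,-92,0],[255,15,26,-92,0],[255,34,59,-92,0],[255,53,92,-92,0],[255,72,125,-92,0],[255,91,158,-92,0],[255,110,191,-92,0]]' 30; python3 - <<'E'
from h import *
o=ctrl.get_obs();print(o["opening"],tool(np.array([.469,.188,.047])-o["tool_pos"]))
k=ctrl.calibration("wrist");im=ctrl.get_image("wrist");b,c=colour(im,(22,150,80),(35,255,255));print(b)
x0=o["tool_pos"]
print(least_squares(lambda p:rect(proj(k,cyl(p,p[2]-.04,p[2]+.04,.022)))[[0,2,1]]-[b[0],b[0]+b[2],b[1]],x0).x-x0)
cv2.imwrite("pics/w3.png",im[:,:,::-1])
E
```

```text
t: 5.05
tool_pos: [0.4715, 0.1504, 0.1878]
tool_rot: [-0.646, -3.073, 0.001]
contact_force: [0.8, -0.2, 0.2]
opening: 0.0435
0.04346409339440349 [ 17.2  33.6 140.8]
[230 197 106 138]
[-0.00135863 -0.000241   -0.00692235]
```

View pics/w3.png

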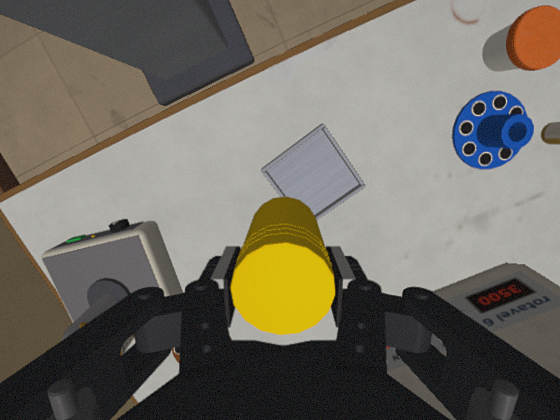

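The cap is held upright, with its top at (284,288). The tray is just ahead, centred near (313,170).

```bash
python3 -m creep '[[255,17,34,0,0],[255,17,34,20,0],[255,17,34,55,0],[255,17,34,90,0],[255,17,34,115,0],[255,17,34,128,0],[255,17,34,132,0],[255,17,34,134,0],[255,17,34,134,0]]' && python3 -m creep '[[255,0,0,2,0],[255,0,0,3,0],[255,0,0,4,0],[255,0,0,5,0],[255,0,0,5,0]]'
```

```text
t: 5.85
tool_pos: [0.4709, 0.1867, 0.0552]
tool_rot: [-0.646, -3.074, 0.0]
contact_force: [-0.1, -0.2, -0.8]
opening: 0.0435
t: 6.27
tool_pos: [0.4711, 0.187, 0.0506]
tool_rot: [0.645, 3.074, 0.0]
contact_force: [0.3, 0.2, -0.8]
opening: 0.0432
```

```bash
python3 -m creep '[[255,0,0,1,0],[255,0,0,2,0],[255,0,0,2,0]]' && python3 -m creep '[[255,0,0,1,0],[255,0,0,1,0],[255,0,0,1,0]]'&& python3 -m creep '[[255,0,0,1,0],[255,0,0,1,0],[255,0,0,1,0]]'
```

```text
t: 6.52
tool_pos: [0.4714, 0.187, 0.0493]
tool_rot: [0.645, 3.074, 0.0]
contact_force: [-1.1, -0.6, 3.7]
opening: 0.0433
t: 6.77
tool_pos: [0.4716, 0.1871, 0.0493]
tool_rot: [0.645, 3.074, -0.0]
contact_force: [-3.9, -1.0, 9.5]
opening: 0.0435
t: 7.02
tool_pos: [0.4719, 0.1872, 0.0492]
tool_rot: [0.645, 3.074, 0.0]
contact_force: [-6.3, -0.6, 15.0]
opening: 0.0433
```

Contact came at TCP z 0.049. I'll unload, release and go up towards the carousel.

```bash
python3 -m creep '[[255,0,0,-2,0],[255,0,0,-2,0],[0,0,0,-2,0],[0,0,0,-2,0],[0,0,0,-2,0],[0,0,0,-2,0],[0,0,0,-2,0],[0,0,0,-2,0]]' && python3 -m creep '[[0,0,0,-10,0],[0,0,0,-45,0],[0,0,0,-85,0],[0,0,0,-125,0],[60,12,32,-150,0.1],[60,24,64,-170,0.2],[60,36,96,-170,0.3],[60,48,128,-170,0.4],[60,62,160,-170,0.5],[60,74,192,-170,0.5],[60,80,209,-170,0.5],[60,80,209,-170,0.5]]'; python3 - <<'E'
from h import *
k=ctrl.calibration("wrist");im=ctrl.get_image("wrist");o=ctrl.get_obs();cv2.imwrite("pics/w4.png",im[:,:,::-1])
np.save("w4.npy",k,allow_pickle=True)
b,c=colour(im,(100,120,50),(125,255,255),(150,80,260,240));f=fit([(0,.006,.042),(.006,.044,.017)],[(k,b,np.ones(4))],[.5035,.383]);print(b,f)
t=np.r_[f[0],.013];print(o["tool_pos"],o["q"],o["opening"],tool(t-o["tool_pos"]))
ims=ctrl.get_image("side");cv2.imwrite("pics/s4.png",ims[:,:,::-1]);D=ctrl.calibration("side")
print("cap side",colour(ims,(22,150,80),(35,255,255),(215,180,90,110))[0],rect(proj(D,cyl([.471,.187],.004,.084,.022))))
E
```

```text
t: 7.68
tool_pos: [0.4708, 0.1869, 0.0481]
tool_rot: [-0.645, -3.074, 0.0]
contact_force: [-0.0, -0.0, 0.2]
opening: 0.0852
t: 8.68
tool_pos: [0.4812, 0.4137, 0.2189]
tool_rot: [-1.381, -2.822, -0.002]
contact_force: [0.2, -0.9, -0.6]
opening: 0.0652
[249 181  65  63] (array([0.50290781, 0.38283686]), array([-1.1, -1. ,  1.1,  1.4]))
[0.48133625 0.41183133 0.21873251] [ 5.90401516e-01  8.01916693e-02  1.60517657e+00 -1.50953926e-04
  1.45622198e+00 -6.90648094e-02] 0.06547730936572099 [-36.1  -0.7 205.7]
cap side [244 225  20  41] [243.05751913 223.56534489 264.37256998 266.41305936]
```

View pics/w4.png

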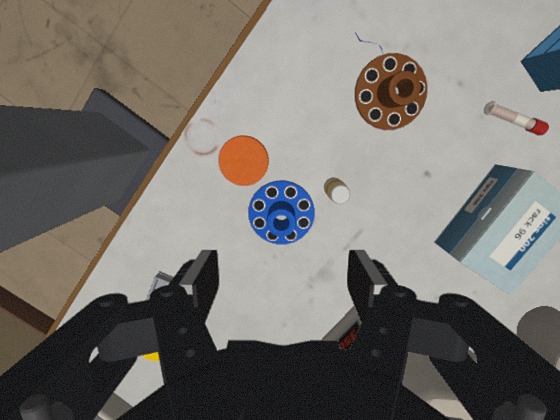

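The carousel hub is at (281,219), the oil bottle at (338,190) and the cup at (243,160), and the finger lanes are clear. The cap stands in the tray where expected.

```bash
python3 -m creep '[[85,-18,-0.5,15,0],[85,-36,-0.5,45,0],[85,-36,-0.5,80,0],[85,-36,-0.5,115,0],[85,-36,-0.5,150,0],[85,-36,-0.5,175,0],[85,-36,-0.5,192,0],[85,-36,-0.5,200,0],[85,-36,-0.5,204,0],[85,-36,-0.5,204,0],[85,-36,-0.5,204,0]]' 40 && python3 -m creep '[[255,0,0,0,0],[255,0,0,0,0],[255,0,0,0,0],[255,0,0,0,0],[255,0,0,0,0],[255,0,0,0,0],[255,0,0,0,0]]' 50
```

```text
t: 9.7
tool_pos: [0.5044, 0.3818, 0.0161]
tool_rot: [1.386, 2.818, 0.003]
contact_force: [1.0, 0.5, 0.8]
opening: 0.0566
t: 10.28
tool_pos: [0.5046, 0.3824, 0.0165]
tool_rot: [1.385, 2.818, 0.004]
contact_force: [0.0, -0.7, 6.8]
opening: 0.033
```

```bash
python3 -m creep '[[255,0,0,-5,0],[255,0,0,-20,0],[255,0,0,-50,0],[255,0,0,-85,0],[255,0,0,-120,0],[255,0,0,-150,0],[255,0,0,-165,0],[255,-20,-21,-165,0],[255,-42,-45,-165,0],[255,-65,-69,-165,0],[255,-88,-93,-165,0],[255,-111,-117,-165,0]]' 50 && python3 -m creep '[[255,-23,-24,0,0],[255,-46,-48,0,0],[255,-69,-73,0,0],[255,-92,-98,0,0],[255,-115,-123,0,0],[255,-135,-145,0,0],[255,-153,-164,0,0],[255,-153,-164,0,0],[255,-153,-164,0,0]]'; python3 - <<'E'
from h import *
k=ctrl.calibration("wrist");im=ctrl.get_image("wrist");o=ctrl.get_obs();cv2.imwrite("pics/w5.png",im[:,:,::-1])
np.save("w5.npy",k,allow_pickle=True)
print(o["tool_pos"],o["opening"],proj(k,[[.497,-.069,.122],[.497,-.069,.054]]),proj(k,o["tool_pos"]))
for c in("scene","side"): cv2.imwrite(f"pics/{c}5.png",ctrl.get_image(c)[:,:,::-1])
E
```

```text
t: 11.28
tool_pos: [0.4772, 0.2208, 0.1784]
tool_rot: [-1.384, -2.819, 0.002]
contact_force: [0.6, -0.2, -1.0]
opening: 0.0331
t: 12.03
tool_pos: [0.4414, 0.0002, 0.1788]
tool_rot: [-1.39, -2.816, -0.0]
contact_force: [0.0, -0.5, -1.7]
opening: 0.033
[0.44159223 0.00104775 0.17884647] 0.03290155602434406 [[286.07009943 331.63062607]
 [285.32696881 287.28581874]] [[285.0868691  258.99119313]]
```

View pics/w5.png

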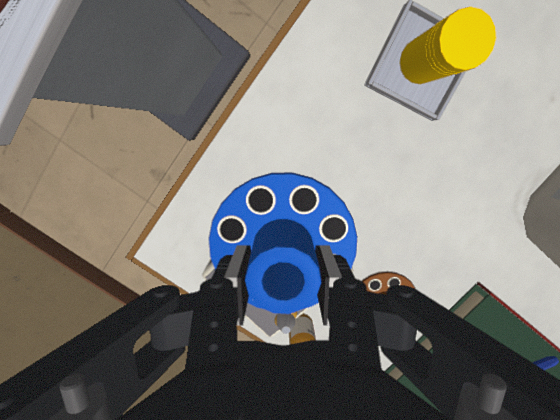

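In this view −x_tool points down the picture, so the spindle is hidden below the gripper at about (286,325). The cap stands flat in the tray at (448,45) and the carousel is held upright. I'll pass over the spindle so that it shows above the disc.

```bash
python3 -m creep '[[255,-15,0,0,0],[255,-40,0,0,0],[255,-70,0,0,0],[255,-100,0,0,0],[255,-130,0,0,0],[255,-160,0,0,0],[255,-175,0,0,0],[255,-175,0,0,0],[255,-175,0,0,0]]'; python3 - <<'E'
from h import *
k=ctrl.calibration("wrist");im=ctrl.get_image("wrist");o=ctrl.get_obs();cv2.imwrite("pics/w6.png",im[:,:,::-1])
np.save("w6.npy",k,allow_pickle=True);np.save("p6.npy",o["tool_pos"])
uv=proj(k,[[.497,-.069,.122],[.497,-.069,.054]]);print(o["tool_pos"],uv)
c=np.clip(uv.mean(0).astype(int),[100,75],[460,345]);x0,y0=c-[100,75];print(x0,y0)
cv2.imwrite("pics/w6c.png",cv2.resize(im[y0:y0+150,x0:x0+200],(800,600),interpolation=cv2.INTER_CUBIC)[:,:,::-1])
E
```

```text
t: 12.93
tool_pos: [0.5492, -0.1367, 0.1787]
tool_rot: [-1.384, -2.818, -0.001]
contact_force: [-0.9, 0.2, -2.7]
opening: 0.0332
[ 0.54875727 -0.13622694  0.17872235] [[283.62777424  97.21146621]
 [283.38363636 105.2068425 ]]
183 26
```

View pics/w6c.png

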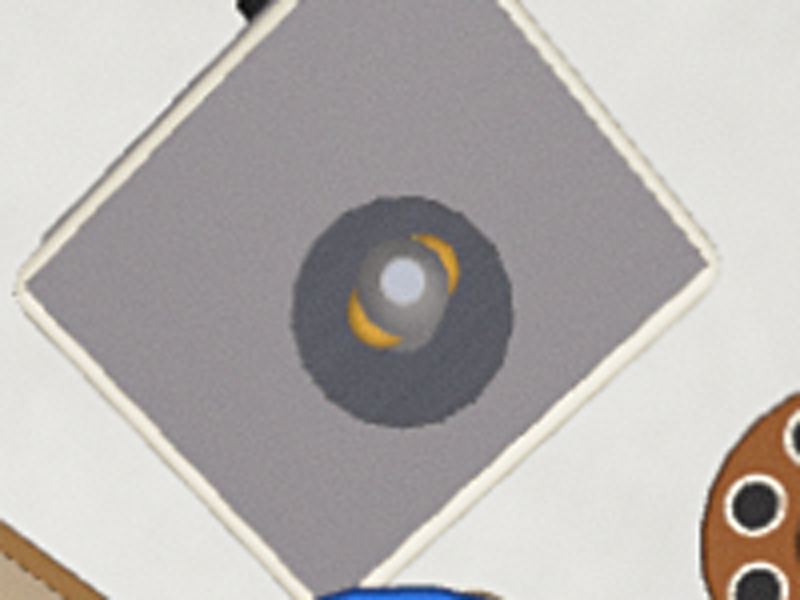

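The crop shows the spindle tip at (283.4,95.9) and the shoulder centre at (283.1,103.6) in full-picture pixels, with both balls out. Next I compare it with the carousel in the hand.

```bash
python3 - <<'E'
from h import *
k=np.load("w6.npy",allow_pickle=True).item();p=np.load("p6.npy");im=cv2.imread("pics/w6.png")[:,:,::-1]
a1,a2=onz(k,(283.4,95.9),.122),onz(k,(283.1,103.6),.054);print("spindle",a1,a2)
b,c=colour(im,(100,120,30),(128,255,255),(180,140,220,200));zb=p[2]-.0165
f=fit([(zb,zb+.006,.042)],[(k,b,[1,1,1,0])],p[:2]);print(b,f,"car-tool",tool(np.r_[f[0]-p[:2],0]))
for s in(a1,a2):print("shift",tool(np.r_[s[:2]-f[0],0]), "from tcp",tool(np.r_[s[:2]-p[:2],0]))
print(ctrl.get_obs()["tool_pos"])
E
```

```text
spindle [ 0.49640345 -0.06846346  0.122     ] [ 0.49600631 -0.06810948  0.054     ]
[209 173 148 141] (array([ 0.54822933, -0.13612421]), array([-1.6,  0.1,  1.6,  0. ])) car-tool [ 0.4 -0.4  0. ]
shift [85.2  0.4  0.1] from tcp [85.6  0.1  0.1]
shift [85.8  0.3  0.1] from tcp [86.2 -0.   0.1]
[ 0.54875727 -0.13622694  0.17872235]
```

```bash
python3 -m creep '[[255,20,0,0,0],[255,50,0,0,0],[255,75,0.2,0,0],[255,85.5,0.2,0,0],[255,85.5,0.2,10,0],[255,85.5,0.2,24,0],[255,85.5,0.2,34,0],[255,85.5,0.2,34,0],[255,85.5,0.2,34,0]]' 60 && python3 -m creep '[[255,0,0,3,0],[255,0,0,6,0],[255,0,0,8,0],[255,0,0,10,0],[255,0,0,10,0]]' && python3 -m creep '[[255,0,0,2,0],[255,0,0,4,0],[255,0,0,4,0]]'
```

```text
t: 13.73
tool_pos: [0.4963, -0.0698, 0.1441]
tool_rot: [-1.385, -2.817, 0.001]
contact_force: [-0.1, 0.1, -1.5]
opening: 0.0332
t: 14.15
tool_pos: [0.4967, -0.0698, 0.1349]
tool_rot: [-1.386, -2.819, 0.0]
contact_force: [0.1, 0.9, -1.8]
opening: 0.033
t: 14.4
tool_pos: [0.4966, -0.0697, 0.1309]
tool_rot: [-1.386, -2.819, 0.0]
contact_force: [-0.3, 0.7, -1.5]
opening: 0.033
```

```bash
python3 -m creep '[[255,0,0,1,0],[255,0,0,2,0],[255,0,0,2,0]]' && python3 -m creep '[[255,0,0,1,0],[255,0,0,2,0],[255,0,0,2,0]]' && python3 -m creep '[[255,0,0,0.5,0],[255,0,0,1,0],[255,0,0,1,0],[255,0,0,1,0]]'
```

```text
t: 14.65
tool_pos: [0.4967, -0.0697, 0.1291]
tool_rot: [-1.386, -2.819, 0.0]
contact_force: [-0.3, -0.2, -1.4]
opening: 0.0331
t: 14.9
tool_pos: [0.4969, -0.0698, 0.1272]
tool_rot: [1.386, 2.819, 0.0]
contact_force: [1.1, -0.0, -2.6]
opening: 0.0326
t: 15.23
tool_pos: [0.4969, -0.0698, 0.1263]
tool_rot: [1.386, 2.819, 0.0]
contact_force: [0.2, 0.6, -2.2]
opening: 0.033
```

The bore is past the taper with no side load. Now easing over the balls.

```bash
python3 -m creep '[[255,0,0,0.5,0],[255,0,0,1,0],[255,0,0,1.5,0],[255,0,0,2,0],[255,0,0,2,0]]' 70 && python3 -m creep '[[255,0,0,0.5,0],[255,0,0,1,0],[255,0,0,1.5,0],[255,0,0,2,0],[255,0,0,2,0]]' && python3 -m creep '[[255,0,0,0.5,0],[255,0,0,1,0],[255,0,0,1.5,0],[255,0,0,2,0],[255,0,0,2,0]]'
```

```text
t: 15.65
tool_pos: [0.497, -0.0697, 0.1244]
tool_rot: [1.386, 2.819, 0.0]
contact_force: [1.2, 0.5, -1.5]
opening: 0.0326
t: 16.07
tool_pos: [0.4976, -0.0698, 0.1233]
tool_rot: [1.385, 2.818, 0.001]
contact_force: [0.6, 1.1, 4.5]
opening: 0.0328
t: 16.48
tool_pos: [0.4977, -0.07, 0.1212]
tool_rot: [1.385, 2.817, 0.001]
contact_force: [2.8, 1.5, 4.7]
opening: 0.0325
```

```bash
python3 -m creep '[[255,0,0,1,0],[255,0,0,2,0],[255,0,0,3,0],[255,0,0,4,0],[255,0,0,4,0]]' && python3 -m creep '[[255,0,0,1,0],[255,0,0,2,0],[255,0,0,3,0],[255,0,0,4,0],[255,0,0,5,0],[255,0,0,6,0],[255,0,0,6,0]]'
```

```text
t: 16.9
tool_pos: [0.4972, -0.0698, 0.1157]
tool_rot: [1.386, 2.818, 0.001]
contact_force: [5.9, -0.0, -2.1]
opening: 0.0325
t: 17.48
tool_pos: [0.4971, -0.0698, 0.1098]
tool_rot: [1.386, 2.818, 0.0]
contact_force: [6.8, -0.7, -3.1]
opening: 0.0328
```

```bash
python3 -m creep '[[255,-0.4,0.5,0,0],[255,-0.4,0.5,1,0],[255,-0.4,0.5,2,0],[255,-0.4,0.5,3,0],[255,-0.4,0.5,4,0],[255,-0.4,0.5,5,0],[255,-0.4,0.5,6,0],[255,-0.4,0.5,7,0],[255,-0.4,0.5,8,0],[255,-0.4,0.5,9,0],[255,-0.4,0.5,10,0],[255,-0.4,0.5,10,0]]' && python3 -m creep '[[255,0,0,1,0],[255,0,0,2,0],[255,0,0,3,0],[255,0,0,4,0],[255,0,0,5,0],[255,0,0,6,0],[255,0,0,7,0],[255,0,0,8,0],[255,0,0,9,0],[255,0,0,10,0],[255,0,0,10,0]]'
```

```text
t: 18.48
tool_pos: [0.4974, -0.0698, 0.0998]
tool_rot: [1.386, 2.819, 0.0]
contact_force: [6.3, -0.1, -2.2]
opening: 0.0325
t: 19.4
tool_pos: [0.4974, -0.0698, 0.0898]
tool_rot: [1.386, 2.819, 0.0]
contact_force: [4.8, -0.9, -2.1]
opening: 0.0326
```

```bash
python3 -m creep '[[255,-0.4,0.5,1,0],[255,-0.4,0.5,2,0],[255,-0.4,0.5,3,0],[255,-0.4,0.5,4,0],[255,-0.4,0.5,5,0],[255,-0.4,0.5,6,0],[255,-0.4,0.5,7,0],[255,-0.4,0.5,8,0],[255,-0.4,0.5,9,0],[255,-0.4,0.5,10,0],[255,-0.4,0.5,11,0],[255,-0.4,0.5,12,0]]' && python3 -m creep '[[255,0,0,0.5,0],[255,0,0,1,0],[255,0,0,1.5,0],[255,0,0,2,0],[255,0,0,2.5,0],[255,0,0,3,0],[255,0,0,3,0],[255,0,0,3,0]]' && python3 -m creep '[[255,0,0,0.5,0],[255,0,0,1,0],[255,0,0,1.5,0],[255,0,0,1.5,0]]'
```

```text
t: 20.4
tool_pos: [0.4978, -0.0697, 0.078]
tool_rot: [-1.386, -2.819, 0.0]
contact_force: [0.1, 0.6, 0.7]
opening: 0.0327
t: 21.07
tool_pos: [0.4974, -0.0696, 0.0742]
tool_rot: [-1.385, -2.818, 0.0]
contact_force: [2.9, -1.3, -8.3]
opening: 0.0325
t: 21.4
tool_pos: [0.4978, -0.0697, 0.0737]
tool_rot: [-1.386, -2.819, 0.0]
contact_force: [-0.4, 0.1, -5.0]
opening: 0.0323
```

```bash
python3 -m creep '[[255,0,0,0.5,0],[255,0,0,1,0],[255,0,0,1,0],[255,0,0,1,0]]' && python3 -m creep '[[255,0,0,0.5,0],[255,0,0,1,0],[255,0,0,1,0],[255,0,0,1,0]]' && python3 -m creep '[[255,0,0,0.5,0],[255,0,0,1,0],[255,0,0,1,0],[255,0,0,1,0]]'
```

```text
t: 21.73
tool_pos: [0.4984, -0.0699, 0.0732]
tool_rot: [1.386, 2.819, 0.0]
contact_force: [-1.2, 0.6, -3.4]
opening: 0.0324
t: 22.07
tool_pos: [0.4984, -0.0699, 0.0721]
tool_rot: [1.386, 2.819, 0.0]
contact_force: [-0.1, 0.7, -2.1]
opening: 0.0325
t: 22.4
tool_pos: [0.4981, -0.0698, 0.0708]
tool_rot: [-1.386, -2.819, -0.0]
contact_force: [-0.4, -0.7, -1.5]
opening: 0.0326
```

```bash
python3 -m creep '[[255,0,0,0.5,0],[255,0,0,1,0],[255,0,0,1,0],[255,0,0,1,0]]' && python3 -m creep '[[255,0,0,0.5,0],[255,0,0,1,0],[255,0,0,1,0],[255,0,0,1,0]]'
```

```text
t: 22.73
tool_pos: [0.4984, -0.0699, 0.0707]
tool_rot: [1.386, 2.819, -0.0]
contact_force: [-2.6, 0.9, 5.5]
opening: 0.0326
t: 23.07
tool_pos: [0.4986, -0.0699, 0.0706]
tool_rot: [1.385, 2.819, -0.0]
contact_force: [-5.9, 1.7, 10.8]
opening: 0.0324
```

Firm contact at TCP z 0.0707, where I expected home to be. Unloading, releasing, retreating and checking.

```bash
python3 -m creep '[[255,0.3,-0.3,-2,0],[255,0.3,-0.3,-2,0],[70,0.3,-0.3,-2,0],[70,0.3,-0.3,-2,0],[70,0.3,-0.3,-2,0],[70,0.3,-0.3,-2,0],[70,0.3,-0.3,-2,0]]' && python3 -m creep '[[70,0,0,-10,0],[70,0,0,-35,0],[70,0,0,-70,0],[70,0,0,-105,0],[70,-30,0,-130,0],[70,-60,0,-140,0],[70,-85,0,-140,0],[70,-85,0,-140,0],[70,-85,0,-140,0]]'; python3 - <<'E'
from h import *
k=ctrl.calibration("wrist");im=ctrl.get_image("wrist");o=ctrl.get_obs();print(o["tool_pos"])
b,c=colour(im,(100,120,50),(125,255,255),(150,0,260,260))
s=[.4962,-.0683]
for z in(.054,.058,.064):print(z,b,np.round(rect(proj(k,np.vstack([cyl(s,z,z+.006,.042),cyl(s,z+.006,z+.044,.017)])))-[b[0],b[1],b[0]+b[2],b[1]+b[3]],1))
x0,y0=max(0,int(c[0])-100),max(0,int(c[1])-75)
A=cv2.resize(im[y0:y0+150,x0:x0+200],(400,300),interpolation=cv2.INTER_CUBIC)
S,D=ctrl.get_image("side"),ctrl.get_image("scene")
B=cv2.resize(S[240:360,210:370],(400,300),interpolation=cv2.INTER_CUBIC);C=cv2.resize(D[150:240,320:440],(400,300),interpolation=cv2.INTER_CUBIC)
E=cv2.resize(S,(400,300))
cv2.imwrite("pics/f.png",np.vstack([np.hstack([A,B]),np.hstack([C,E])])[:,:,::-1])
E
```

```text
t: 23.65
tool_pos: [0.4977, -0.0698, 0.0707]
tool_rot: [1.386, 2.819, -0.0]
contact_force: [1.1, -0.4, -0.0]
opening: 0.0617
t: 24.4
tool_pos: [0.5499, -0.1378, 0.2115]
tool_rot: [1.388, 2.818, 0.0]
contact_force: [-0.5, -0.2, -0.5]
opening: 0.062
[ 0.54931284 -0.13696406  0.21081401]
0.054 [239  58  88  92] [-0.8 -1.9  0.4 -0.4]
0.058 [239  58  88  92] [-1.4 -3.   1.1 -0.1]
0.064 [239  58  88  92] [-2.4 -4.6  2.   0.3]
```

View pics/f.png

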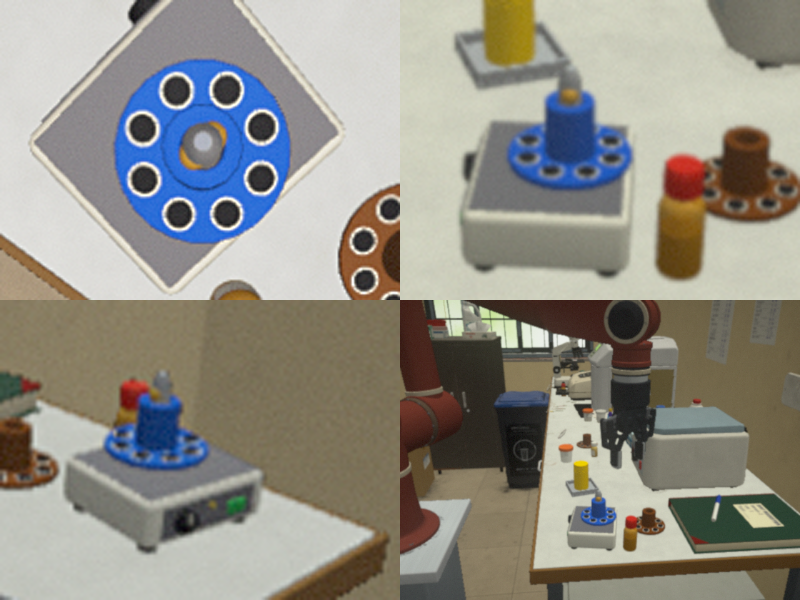

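The wrist crop shows both balls out above the hub, and the disc size fits home (z 0.054). The cap is upright in the tray and the bottles are standing. Last check is that the bystanders haven't moved, then I hand in.

```bash
python3 - <<'E'
from h import *
b=cv2.imread("pics/side0.png");a=ctrl.get_image("side")[:,:,::-1]
for n,(l,t,w,h) in dict(cup=(220,198,25,33),oil=(266,199,13,18),amber=(311,300,23,52)).items():
    print(n,cv2.minMaxLoc(cv2.matchTemplate(a[t-6:t+h+6,l-6:l+w+6].copy(),b[t:t+h,l:l+w].copy(),cv2.TM_CCOEFF_NORMED))[1::2],"(6,6)=unmoved")
print(ctrl.finish_job())
E
```

```text
cup (0.9819937944412231, (6, 6)) (6,6)=unmoved
oil (0.8487449288368225, (6, 6)) (6,6)=unmoved
amber (0.9975582957267761, (6, 6)) (6,6)=unmoved
the job is handed in; nothing more can be done
None
```

The job is done and handed in at about 24.5 s of the 64 s allowed; the hand-in returned no verdict.

- **Cap:** I lifted the yellow dust cap off the spindle and stood it mouth down in the tray. It made firm floor contact before I released it, and later pictures showed it upright inside the rim.
- **Carousel:** I took the blue carousel by its hub, lowered it down the spindle and eased it over the balls with about 5 N. The balls then pulled it down (−8 N), and it stopped on the shoulder at the expected height, with at most about 11 N of downward load. Side forces on the way down stayed under 7 N.
- **Last checks:** The wrist picture shows both balls out above the hub, and the disc's size in it fits the fully home height best, to within about 2 pixels. In the side view the specimen cup, oil bottle and amber bottle are at exactly their starting pixels. The oil bottle's match score was lower (0.85), because the carousel that stood in front of it is gone. The gripper was open and clear of everything.

No check failed or disagreed.

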